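Sort the gauge bars, then bring out the reference plate from under the flap

TASK

Two square steel gauge bars have been left on the closed black flap of the grey standards case: first lay each one flat in the empty pocket of its own length in the wooden tray, the long bar beside the long one and the short bar beside the short one, and let go of them. Then lift the flap by its tongue to upright or beyond and leave it standing open, draw the framed glass plate upward out of the slot inside, and present it: finish while still holding it with the gripper, upright and steady with its lower edge at least 15 cm above the desk, one of its two broad faces turned squarely towards the robot's side of the desk. Do not disturb the eraser, battery, jar and brown bottle around the work.

Things in the scene. Friction and masses are not known exactly. Their poses are not given: they have to be found in the camera images.
- case: Grey box fixed to the desk, 110 (x) x 140 (y) x 72 mm high, closed by a flap. Origin: centre of its underside, on the desk; z up, x towards the flap's hinge side (away from the robot), y along the hinge. Walls 6 mm thick; inside, 98 x 128 mm, a black block fills the well up to 40 mm above the desk, leaving the upper 32 mm free. The block's slot (60.5 mm in x, 13 mm in y, floor 6 mm above the desk) is centred 10 mm from the origin towards -x, y = 0.
- flap (a joint): Black flap on the case, 110 x 140 x 5 mm (top face 77 mm above the desk when shut). 0 = shut, grows as the front edge rises, stop at 1.9 rad (leaning back). The hinge is stiff (0.12 N m, about 1.3 N at the tongue in all) so the flap stays where it is left.
- flap_hinge (a point): A point on the flap's hinge axis, at the middle of the far upper rim of the case, 55 mm towards +x from the case's origin and 74.5 mm above the desk; the axis is the case's y.
- flap_tongue (a point): Point to pinch on the flap's bright metal tongue: a bar 14 mm wide (y), 8 mm thick, standing 40 mm out of the middle of the flap's front edge in the flap's plane. The point lies on its middle line, 139 mm from the hinge axis, 11 mm from its end; moves with the flap. Free on both sides and below: fingers closing along the case's y can hold it while it pivots between them.
- plate: Aluminium-framed glass plate, 56 (x) x 10 (y, thickness) x 58 mm (z, height), 80 g, loose. It stands on edge in the case's slot, hidden by the flap, 24 mm of it (solid metal) above the black block, top 64 mm above the desk. Origin: centre of its lower edge; z up; y is square to its broad faces.
- plate_mid (a point): Centre of the plate, 29 mm above its lower edge; same axes as the plate.
- long_bar_mid (a point): Centre of the loose long steel bar, 60 (x, its length) x 16 x 16 mm, 120 g; starts lying on the shut flap, on one or the other half of it.
- short_bar_mid (a point): Centre of the loose short steel bar, 44 (x, its length) x 16 x 16 mm, 88 g; starts lying on the other half of the shut flap.
- long_bar: The same long bar; origin at the centre of the face it starts on, 8 mm below long_bar_mid.
- short_bar: The same short bar; origin at the centre of the face it starts on, 8 mm below short_bar_mid.
- tray: Wooden tray fixed to the desk, 152 (x) x 112 (y) x 18 mm high. Origin: centre of its underside; x along the pockets' length, y to the left. Two pockets for long bars in the row at -x (nearer the robot), two for short bars in the row at +x, each 5 mm deep, 22 mm wide, 48 mm apart in y; one of each row is already filled with a fixed bar (long: at +y, short: at -y) which stands 11 mm above the tray.
- long_pocket (a point): The empty long pocket (66 x 22 mm, 5 mm deep, length along x): where the centre of a seated long bar lies, 8 mm above the pocket's floor. The tray's top face is 3 mm below this point.
- short_pocket (a point): The empty short pocket (50 x 22 mm, 5 mm deep, length along x): where the centre of a seated short bar lies, 8 mm above the pocket's floor. The tray's top face is 3 mm below this point.
- desk_mark (a point): A fixed point on the desk with the world's axes: x points straight away from the robot's side of the desk, z up. Direction reference only.
- eraser: Blue and white eraser, 23 x 52 x 12 mm, loose bystander.
- battery_1: Black battery, 14 x 51 x 14 mm, loose bystander.
- jar_glass: Glass jar, 55 mm across, 68 mm high, loose bystander.
- amber_a: Brown bottle with black cap, 34 mm across, 83 mm high, loose bystander.

How it is judged (in metres and radians):
On the way, in this order (a step that is already met when the one before it is completed fails the run):
1. both bars lie seated in the pockets of their own length, let go (horizontal distance between long_bar_mid and long_pocket below 0.006 m and z of long_bar_mid in the frame of long_pocket between -0.004 and 0.0025 m and angle between the x axis of long_bar_mid and the x axis of long_pocket, either way round below 0.2 rad and horizontal distance between short_bar_mid and short_pocket below 0.006 m and z of short_bar_mid in the frame of short_pocket between -0.004 and 0.0025 m and angle between the x axis of short_bar_mid and the x axis of short_pocket, either way round below 0.2 rad and contact force between the fingers and long_bar below 0.2 N and contact force between the fingers and short_bar below 0.2 N), for 0.2 s.
2. the flap stands open, 1.4 rad or more (value of joint flap above 1.4 rad), for 0.2 s.
3. the plate is drawn clear of the case, held by the gripper (height (world z) of plate above 0.085 m and contact force between the fingers and plate above 0.5 N), for 0.1 s.
At the end, for the whole second after the job is handed in: Bars seated in the pockets of their length (6 mm, bottomed, 0.2 rad); flap open over 1.3 rad; gripper alone holds the plate (over 0.5 N), still, lower edge over 0.15 m above the desk, upright within 0.3 rad, a broad face to the robot side (plate y along world x within 0.3 rad) (horizontal distance between long_bar_mid and long_pocket below 0.006 m and z of long_bar_mid in the frame of long_pocket between -0.004 and 0.0025 m and angle between the x axis of long_bar_mid and the x axis of long_pocket, either way round below 0.2 rad and horizontal distance between short_bar_mid and short_pocket below 0.006 m and z of short_bar_mid in the frame of short_pocket between -0.004 and 0.0025 m and angle between the x axis of short_bar_mid and the x axis of short_pocket, either way round below 0.2 rad and value of joint flap above 1.3 rad and height (world z) of plate above 0.15 m and angle between plate's own z axis and vertical below 0.3 rad and angle between the y axis of plate and the x axis of desk_mark, either way round below 0.3 rad and linear speed of plate below 0.03 m/s and contact force between the fingers and plate above 0.5 N and contact force between plate and case below 0.1 N); the arm keeps its last pose, push and grip.
It fails at once if the blue and white eraser is moved more than 3 cm (distance of eraser from where it was at the start of the episode above 0.03 m).
It fails at once if the black battery is moved more than 3 cm (distance of battery_1 from where it was at the start of the episode above 0.03 m).
It fails at once if the glass jar is moved more than 3 cm (distance of jar_glass from where it was at the start of the episode above 0.03 m).
It fails at once if the brown bottle is moved more than 3 cm (distance of amber_a from where it was at the start of the episode above 0.03 m).
It also fails if it takes over 72 s, if anything falls off the work surface, if the arm or the gripper's body presses on something with over 40 N, if the wrist force passes 120 N, or if a joint passes its speed limit or range.

ROBOT

A 6-joint arm with a two-finger parallel gripper is mounted at the origin on a cart in front of the work surface, level with it; the furniture and walls round the work are solid. World frame = base frame: x ahead of the robot, y to its left, z up, the work surface at z = 0. Lengths are in m, angles in degrees, forces in N, time in s.
With the tool pointing down it reaches from about 0.3 to 0.825 m from the base axis. Payload 5.4 kg.
Tool frame: the origin (TCP) lies midway between the tips of the shut fingers; the grasp point (between the pads) lies 19 mm behind it; z points along the fingers, y is the line along which they close (so a half turn about z gives the same grasp; the last joint's range is limited). The gripper opens to 92 mm and grips with 3 to 60 N. Pads are 20 mm wide; open, the fingers measure 128 mm over their backs; the gripper's body (75 mm by 189 mm) begins 69 mm behind the grasp point.
Start: joints at [-85.72, 9.076, 91.501, -0, 79.423, -12.038], TCP at [0.162, -0.552, 0.215] pointing down, gripper open.
Joint ranges: [-166.64, 166.64], [-54.1, 131.32], [10.49, 154.53], [-73.88, 253.88], [9.74, 151.15], [-171.62, 171.62]. Speed limits (degrees/s): [147.25, 147.25, 180, 180, 180, 180].

INTERFACE

Orientations are given as a 3x3 rotation matrix whose columns are the frame's x, y, z axes.
In Python, from cell import sense, capture, finish_job, outline_of gives the robot as it stands.
- The arm moves only by the tool move_arm, never from a script. Its argument "moves" is text: rows parted by semicolons, each of 7 numbers parted by spaces: the shift along the tool's x, y, z in m, then the turn, a rotation vector about the tool's x, y, z in degrees, then the closure in counts, from 0 (fully open) to 255 (shut). A call has exactly 5 rows; each row is the pose to reach, as a shift and turn from the pose commanded when the call began, along the tool's axes at that moment; what a row does not reach only later rows make up. A row lasts 1/8 s, in which the tool goes at most 62.5 mm and 10.7 degrees, less where a joint would pass 70% of its speed; a pose out of reach is approached as far as the arm can. A call with a gripper value outside its range is refused whole. The fingers move at their own pace and stop on an object; "grip_force" is the grip in N (left out, the last holds). Time passes only in rows, so rows that repeat a pose let the fingers close, or fill a call up. It gives the time, the measured TCP pose, the force, the opening and the grip force at its end, in the units of the state.
- sense(): the state, without advancing time (a new reading comes with each control period).
- capture(name): name is "side" or "top" or "wrist"; returns a dict with "image" (400x640x3 uint8, red, green, blue), "depth" (400x640 float32, m along the optical axis (not along the pixel's ray), 0 where there is no reading), "intrinsics" (3x3 intrinsics, pixels), "distortion" ([k1, k2, p1, p2, k3] as OpenCV has them; the pictures are not rectified), "T" (4x4, takes a point from camera to world coordinates). Camera axes: x right, y down, z forward; pixel columns grow to the right and rows downward; lengths in m; the calibration is good to about 2 mm. A picture is of the moment at which its call begins.
- finish_job(): hands the job in; it is judged then, once.
Trained networks look in a picture, given as the dict that the camera call returned (one of the last four; its "shot" number tells which), for a name from the list of things; names that differ only in an ending like _2 or _b are one class to them, and where a whole thing is asked for, a point or a joint stands for the part that bears it (a point fixed in the world has none). Each returns a list of dicts, best first, with "conf" (0 to 1); they miss things now and then, are a little off and sometimes report something else, mostly with a low value. They report only what shows in the picture. A call takes as long as a camera call.
- outline_of(picture, query): "region" (400x640 bool, what is visible of it) and "uv" ([column, row] in pixels, amid what is visible of it).
The state is a dict: "clock": time; "q": joint angles; "joint_velocities": joint speeds; "joint_efforts": joint torques, N m; "tcp_pos": TCP position; "tool_rot": TCP orientation; "ft_force": force on the tool from outside, world axes, zero at the start; "wrist_torque": the same for the moment, N m; "opening": finger opening in m; "grasp_force": force on a finger pad.
Only numpy, scipy, OpenCV 4.12 (cv2) and the standard library are available. Lean on these libraries where they do the work, as an engineer would, in place of code of your own. Each camera call takes 0.05 s, during which the arm holds its last target. There are 200 camera calls.

## Working session

There is one attempt and no reset: what is moved stays moved. The work goes in short steps, Python scripts to look and compute and a tool call to move; the robot and the scene stay as the last step left them, time stands still between calls to the robot, and variables do not carry over. Pictures are saved under pics/ and viewed, at most 10 in all, crops included, and the job is handed in when it is done.

Besides the shell and the picture viewer there is one more tool, called by a JSON object that holds its "method" and its "body", one argument or row to a line. move_arm: Moves the arm, as the interface text tells. Its arguments: {"type":"object","properties":{"moves":{"type":"string"},"grip_force":{"type":"number"}},"required":["moves"]}

```bash
ls; mkdir -p pics; cat > h.py <<'E'
import numpy as np, cv2
from cell import sense, capture, finish_job, outline_of
def pts(c, mask=None):
    d=c["depth"]; m=d>0
    if mask is not None: m&=mask
    v,u=np.nonzero(m)
    n=cv2.undistortPoints(np.stack([u,v],1).astype(float)[:,None],c["intrinsics"],np.array(c["distortion"]))[:,0]
    z=d[v,u]; p=np.c_[n*z[:,None],z]
    return p@c["T"][:3,:3].T+c["T"][:3,3], np.stack([u,v],1)
def save(c,name): cv2.imwrite(f"pics/{name}.png",c["image"][:,:,::-1])
def rect(p):
    (cx,cy),(w,h),a=cv2.minAreaRect((p[:,:2]*1000).astype(np.float32))
    if w<h: w,h,a=h,w,a+90
    return np.round([cx,cy,w,h,(a+90)%180-90],1)
E
python3 - <<'E'
from h import *
s=sense(); print(s["tcp_pos"],s["tool_rot"],s["opening"])
ims=[]
for n in["top","side"]:
    c=capture(n); save(c,n+"0"); print(n,c["T"].round(3).tolist())
    for q in["case","flap","flap_tongue","long_bar","short_bar","tray","eraser","battery_1","jar_glass","amber_a"]:
        for r in outline_of(c,q)[:2]:
            p,_=pts(c,r["region"])
            if len(p)<5: continue
            print(q,round(r["conf"],2),np.round(r["uv"]),"n",len(p),"med",np.median(p,0).round(3),"z95",np.percentile(p[:,2],[5,95]).round(3),rect(p))
E
```

```text
pics
[ 0.16150686 -0.55119282  0.2136322 ] [[ 9.59699921e-01  2.81026762e-01 -1.46410938e-04]
 [ 2.81026526e-01 -9.59698127e-01  1.89673371e-03]
 [ 3.92522631e-04 -1.86144055e-03 -9.99998190e-01]] 0.09174033423911114
top [[-0.011, -0.986, 0.169, 0.299], [-1.0, 0.012, 0.007, -0.049], [-0.009, -0.169, -0.986, 1.208], [0.0, 0.0, 0.0, 1.0]]
case 0.98 [249. 190.] n 1941 med [0.519 0.122 0.076] z95 [0.034 0.08 ] [520.2 137.2 167.2 157.3 -10.2]
flap 0.66 [247. 184.] n 1703 med [0.522 0.128 0.076] z95 [0.072 0.08 ] [520.2 137.9 166.6 158.5  -9.6]
flap_tongue 0.93 [247. 188.] n 1906 med [0.523 0.129 0.076] z95 [0.064 0.083] [520.9 139.  167.8 161.5 -10.8]
long_bar 0.58 [238. 182.] n 108 med [0.537 0.155 0.092] z95 [0.085 0.096] [537.9 157.3  54.6  15.7  -1.2]
short_bar 0.4 [262. 187.] n 89 med [0.522 0.092 0.092] z95 [0.08  0.095] [522.   91.9  42.   14.5  -7.4]
tray 0.42 [198. 242.] n 152 med [0.378 0.291 0.011] z95 [0.006 0.015] [379.1 294.   51.   27.9   2.7]
battery_1 0.68 [261. 187.] n 81 med [0.519 0.092 0.092] z95 [0.086 0.095] [521.1  92.2  41.3  14.1  -9.1]
battery_1 0.54 [184. 234.]
[... 689 characters left out ...]
8] z95 [0.074 0.08 ] [550.2  99.1 239.1 183.  -42.7]
long_bar 0.76 [253. 227.] n 210 med [0.538 0.165 0.092] z95 [0.08  0.095] [540.8 151.8  62.   35.5  -1.9]
tray 0.62 [351. 192.] n 1109 med [ 0.487 -0.223  0.019] z95 [0.006 0.03 ] [ 502.1 -256.9  165.9  151.8   11.5]
eraser 0.77 [274. 315.] n 265 med [0.377 0.296 0.013] z95 [0.005 0.015] [380.5 292.1  51.   23.7   0.4]
jar_glass 0.75 [347. 150.] n 270 med [ 0.637 -0.444  0.046] z95 [0.013 0.068] [ 668.6 -484.4  134.8   47.5  -47.9]
jar_glass 0.31 [278. 220.] n 127 med [0.519 0.098 0.092] z95 [0.081 0.095] [521.1  92.8  42.9  18.9 -10.4]
amber_a 0.86 [182. 275.] n 542 med [0.584 0.344 0.051] z95 [0.011 0.084] [591.6 339.7  30.   28.7  87.9]
```

```bash
python3 - <<'E'
import cv2
a=cv2.imread("pics/top0.png")[110:290,140:500]; cv2.imwrite("pics/topc.png",cv2.resize(a,None,fx=2.2,fy=2.2,interpolation=cv2.INTER_CUBIC))
E
```

```text
(no output)
```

View pics/topc.png

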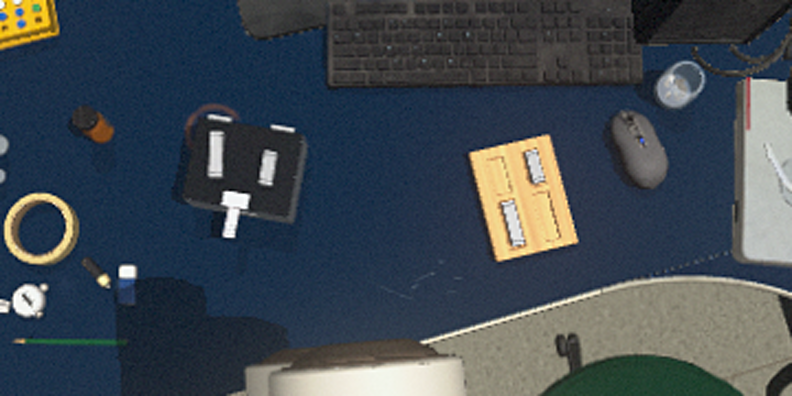

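View pics/side0.png

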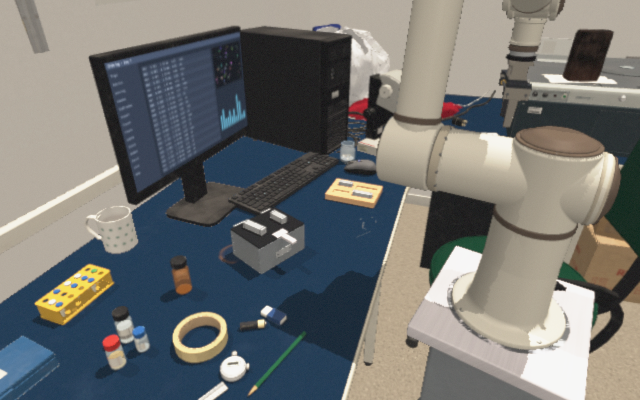

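The views show the case at crop (245,170), with the long bar on the left half and the short bar on the right. The tray is at (525,198), its empty pockets being the long near-right one (548,215) and the short far-left one (498,175). The wrist camera goes over the tray first, since it is on the way.

```bash
cat >> h.py <<'E'
from scipy.spatial.transform import Rotation as R
def down(a):
    c,s=np.cos(np.radians(a)),np.sin(np.radians(a)); return np.array([[c,s,0],[s,-c,0],[0,0,-1.]])
def go(pos,a,s=None):
    s=s or sense(); Rt=np.array(s["tool_rot"]); p=np.array(s["tcp_pos"])
    print("shift",(Rt.T@(np.array(pos)-p)).round(4),"rot",R.from_matrix(Rt.T@down(a)).as_rotvec(degrees=True).round(2))
E
python3 - <<'E'
from h import *
s=sense(); c=capture("wrist"); Rt=np.array(s["tool_rot"])
print((Rt.T@(c["T"][:3,3]-s["tcp_pos"])).round(3)); print((Rt.T@c["T"][:3,:3]).round(3).tolist(), c["intrinsics"])
go((0.44,-0.25,0.24),13)
E
```

```text
[ 0.08   0.001 -0.17 ]
[[0.001, -0.959, -0.284], [1.0, 0.001, -0.0], [0.001, -0.284, 0.959]] [[313.50641661   0.         323.01720229]
 [  0.         313.50641661 194.29861427]
 [  0.           0.           1.        ]]
shift [ 0.3521 -0.2114 -0.0254] rot [ 0.   -0.    3.32]
```

{"method": "move_arm", "body": {
  "moves": "0.05 -0.03 -0.005 0 0 0 130; 0.1 -0.06 -0.01 0 0 0 130; 0.15 -0.09 -0.015 0 0 0 130; 0.2 -0.12 -0.02 0 0 0 130; 0.25 -0.15 -0.025 0 0 0 130"
}}

```text
clock: 1.78
tcp_pos: [0.3604, -0.3362, 0.24]
tool_rot: [[0.96, 0.281, 0.001], [0.281, -0.96, -0.001], [0.0, 0.001, -1.0]]
ft_force: [0.9, -0.9, 0.4]
opening: 0.0454
grasp_force: 0.0
```

{"method": "move_arm", "body": {
  "moves": "0.035 -0.02 0 0 0 0 130; 0.07 -0.04 0 0 0 0 130; 0.102 -0.061 0 0 0 3 130; 0.102 -0.061 0 0 0 3 130; 0.102 -0.061 0 0 0 3 130"
}}

```text
clock: 2.4
tcp_pos: [0.4397, -0.2509, 0.2396]
tool_rot: [[0.973, 0.231, -0.0], [0.231, -0.973, -0.0], [-0.0, 0.0, -1.0]]
ft_force: [0.0, 0.6, -0.3]
opening: 0.0451
grasp_force: 0.0
```

```bash
python3 - <<'E'
from h import *
s=sense(); print(s["tcp_pos"],s["opening"])
c=capture("wrist"); save(c,"wtray")
for q in["tray","short_pocket","long_pocket"]:
    for r in outline_of(c,q)[:2]:
        p,_=pts(c,r["region"])
        print(q,round(r["conf"],2),np.round(r["uv"]),"n",len(p),"z",np.percentile(p[:,2],[5,50,95]).round(4),rect(p))
p,uv=pts(c)
for lo,hi in [(.0145,.0225),(.026,.034),(.008,.0155)]:
    k=(p[:,2]>lo)&(p[:,2]<hi); m=np.zeros((400,640),np.uint8); m[uv[k,1],uv[k,0]]=1
    m=cv2.morphologyEx(m,cv2.MORPH_OPEN,np.ones((3,3)))
    n,l,st,_=cv2.connectedComponentsWithStats(m)
    for i in range(1,n):
        if st[i,4]>300:
            q=p[k&(l[uv[:,1],uv[:,0]]==i)]; print(lo,st[i].tolist(),rect(q),np.median(q[:,2]).round(4))
E
```

```text
[ 0.4397366  -0.25087006  0.23960047] 0.04511031229790901
tray 0.67 [327. 122.] n 11621 z [0.0123 0.0178 0.0289] [ 491.9 -246.1  161.5  118.5   12.5]
short_pocket 0.79 [329. 118.] n 11498 z [0.0124 0.0178 0.0289] [ 494.  -245.6  155.9  117.    11.8]
long_pocket 0.66 [328. 119.] n 11617 z [0.0123 0.0178 0.0289] [ 491.8 -245.8  161.1  118.9   12.3]
0.0145 [71, 0, 23, 90, 422] [516.1  57.5 105.8   4.1 -10.4] 0.0183
0.0145 [436, 0, 82, 21, 945] [ 656.6 -378.1   93.1   20.8  -75.7] 0.0192
0.0145 [543, 55, 73, 131, 658] [ 569.1 -546.2  170.2    5.    -5.9] 0.0185
0.0145 [282, 57, 96, 129, 8058] [ 493.3 -245.1  152.1  111.3   12.3] 0.0179
0.026 [66, 0, 19, 70, 357] [525.8  55.6  78.4   4.2 -10. ] 0.0302
0.026 [521, 54, 104, 188, 1047] [ 530.  -543.6  248.3    7.    -5.1] 0.0299
0.026 [450, 65, 32, 81, 699] [ 551.6 -393.2   91.3   29.9   11. ] 0.0303
0.026 [342, 74, 15, 40, 544] [ 533.7 -260.3   43.6   16.1   12.4] 0.0289
0.026 [302, 127, 14, 49, 648] [ 456.9 -229.3   59.1   15.8   12.3] 0.0289
0.008 [75, 8, 20, 82, 346] [512.3  58.   97.7   3.5  -9.9] 0.0119
0.008 [300, 71, 19, 44, 823] [ 524.1 -214.3   50.1   22.    12.5] 0.0129
0.008 [338, 124, 18, 53, 879] [ 467.1 -275.7   65.8   21.4   14.1] 0.013
```

View pics/wtray.png

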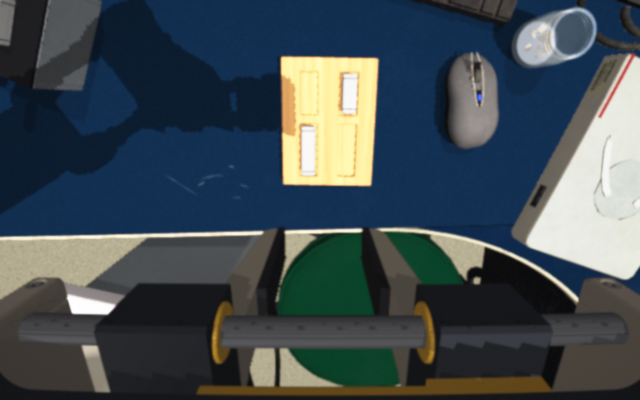

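The wrist view shows the tray at (330,120), its empty long pocket at (347,150) and its empty short pocket at (309,92). Both agree with the fixed bars ±48 mm. Next is the case.

```bash
python3 - <<'E'
from h import *
go((0.45,0.13,0.29),-9)
E
```

```text
shift [ 0.0975 -0.3687 -0.0504] rot [1.000e-02 1.000e-02 2.224e+01]
```

{"method": "move_arm", "body": {
  "moves": "0.015 -0.06 -0.01 0 0 4 130; 0.03 -0.12 -0.02 0 0 8 130; 0.045 -0.18 -0.03 0 0 12 130; 0.06 -0.24 -0.04 0 0 17 130; 0.076 -0.295 -0.05 0 0 22.2 130"
}}

```text
clock: 3.22
tcp_pos: [0.4458, 0.0554, 0.2902]
tool_rot: [[0.987, -0.158, 0.001], [-0.158, -0.987, -0.0], [0.001, 0.0, -1.0]]
ft_force: [1.7, -0.6, -0.1]
opening: 0.0449
grasp_force: 0.0
```

```bash
python3 - <<'E'
from h import *
go((0.45,0.13,0.29),-9)
E
```

```text
shift [-0.0077 -0.0743  0.0002] rot [ 0.   -0.06 -0.12]
```

{"method": "move_arm", "body": {
  "moves": "-0.004 -0.04 0 0 0 0 130; -0.008 -0.074 0 0 0 0 130; -0.008 -0.074 0 0 0 0 130; -0.008 -0.074 0 0 0 0 130; -0.008 -0.074 0 0 0 0 130"
}}

```text
clock: 3.85
tcp_pos: [0.4497, 0.1273, 0.2896]
tool_rot: [[0.988, -0.156, -0.0], [-0.156, -0.988, -0.0], [0.0, 0.0, -1.0]]
ft_force: [-0.0, 0.2, -0.7]
opening: 0.0445
grasp_force: 0.0
```

```bash
python3 - <<'E'
from h import *
s=sense(); print(s["tcp_pos"])
c=capture("wrist"); save(c,"wcase")
p,uv=pts(c)
near=(abs(p[:,0]-.51)<.13)&(abs(p[:,1]-.13)<.13)
for lo,hi in [(.088,.098),(.071,.083)]:
    k=near&(p[:,2]>lo)&(p[:,2]<hi); m=np.zeros((400,640),np.uint8); m[uv[k,1],uv[k,0]]=1
    m=cv2.morphologyEx(m,cv2.MORPH_OPEN,np.ones((3,3)))
    n,l,st,_=cv2.connectedComponentsWithStats(m)
    for i in range(1,n):
        if st[i,4]>100:
            q=p[k&(l[uv[:,1],uv[:,0]]==i)]; print(lo,st[i].tolist(),rect(q),np.median(q[:,2]).round(4))
# flap body w/o tongue, opened in a metric grid
k=near&(p[:,2]>.068)&(p[:,2]<.1)
g=np.zeros((300,300),np.uint8); ij=((p[k][:,:2]-[.36,-.02])*1000).astype(int); g[ij[:,0].clip(0,299),ij[:,1].clip(0,299)]=1
g=cv2.morphologyEx(g,cv2.MORPH_CLOSE,np.ones((7,7))); f=cv2.morphologyEx(g,cv2.MORPH_OPEN,cv2.getStructuringElement(2,(41,41)))
print("flap",rect(np.argwhere(f)/1000+[.36,-.02])); t=cv2.morphologyEx(g&~f,cv2.MORPH_OPEN,np.ones((5,5)))
n,l,st,ce=cv2.connectedComponentsWithStats(t)
for i in range(1,n):
    if st[i,4]>150: print("tongue",rect(np.argwhere(l==i)/1000+[.36,-.02]))
E
```

```text
[0.44974987 0.12726545 0.28958043]
0.088 [271, 68, 23, 56, 803] [542.2 158.1  59.4  16.3  -1.1] 0.0928
0.088 [336, 83, 15, 41, 588] [524.   91.8  43.8  16.   -8.4] 0.0928
0.071 [252, 46, 123, 136, 10612] [513.5 129.2 156.  139.5 -10.2] 0.077
flap [531.2 125.7 139.9 117.   79.5]
tongue [454.7 138.3  38.   14.8  -8.1]
```

View pics/wcase.png

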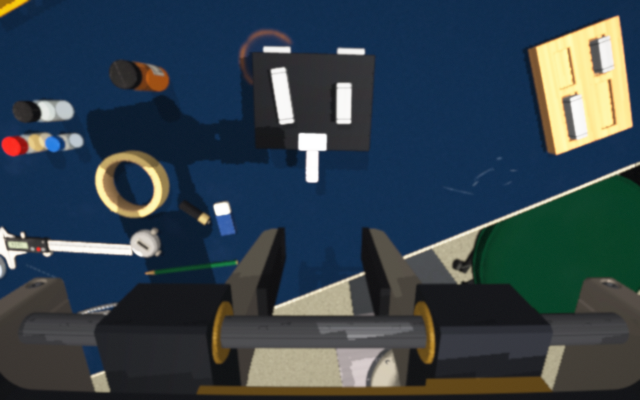

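Both bars are clear: long at (283,96) px with centre (0.542, 0.158) and yaw −1°, short at (344,103) px with centre (0.524, 0.092) and yaw −8.4°. The case yaw is about −10.3°. I'll take the long bar first.

```bash
python3 - <<'E'
from h import *
go((0.542,0.158,0.14),-1.1)
E
```

```text
shift [ 0.0863 -0.0447  0.1496] rot [ 0.01 -0.   -7.89]
```

{"method": "move_arm", "body": {
  "moves": "0.03 -0.015 0.05 0 0 -3 130; 0.06 -0.03 0.1 0 0 -6 130; 0.0863 -0.0447 0.145 0 0 -7.9 130; 0.0863 -0.0447 0.15 0 0 -7.9 130; 0.0863 -0.0447 0.15 0 0 -7.9 130"
}}

```text
clock: 4.53
tcp_pos: [0.5418, 0.1587, 0.1403]
tool_rot: [[1.0, -0.018, 0.0], [-0.018, -1.0, -0.0], [0.0, 0.0, -1.0]]
ft_force: [0.2, 0.1, 0.7]
opening: 0.0451
grasp_force: 0.0
```

```bash
python3 - <<'E'
from h import *
go((0.542,0.158,0.0825),-1.1)
E
```

```text
shift [0.0001 0.0007 0.0578] rot [ 0.01 -0.02  0.06]
```

{"method": "move_arm", "body": {
  "moves": "0 0.001 0.03 0 0 0 130; 0 0.001 0.0575 0 0 0 130; 0 0.001 0.0575 0 0 0 130; 0 0.001 0.0575 0 0 0 255; 0 0.001 0.0575 0 0 0 255",
  "grip_force": 25
}}

```text
clock: 5.15
tcp_pos: [0.5432, 0.1584, 0.0844]
tool_rot: [[1.0, -0.017, 0.004], [-0.017, -1.0, 0.0], [0.004, -0.0, -1.0]]
ft_force: [0.5, -0.7, 0.0]
opening: 0.0276
grasp_force: 0.0
```

{"method": "move_arm", "body": {
  "moves": "0 0 0 0 0 0 255; 0 0 0 0 0 0 255; 0 0 -0.02 0 0 0 255; 0 0 -0.05 0 0 0 255; 0 0 -0.08 0 0 0 255"
}}

```text
clock: 5.78
tcp_pos: [0.5412, 0.1583, 0.1624]
tool_rot: [[1.0, -0.017, -0.001], [-0.017, -1.0, -0.0], [-0.001, 0.0, -1.0]]
ft_force: [0.1, 0.2, -1.1]
opening: 0.0161
grasp_force: 25.0
```

```bash
python3 - <<'E'
from h import *
go((0.467,-0.276,0.10),12.3)
E
```

```text
shift [-0.0667  0.4355  0.0625] rot [ -0.     0.08 -13.28]
```

{"method": "move_arm", "body": {
  "moves": "-0.01 0.05 0 0 0 -2 255; -0.02 0.105 0 0 0 -4 255; -0.03 0.16 0 0 0 -6 255; -0.04 0.22 0 0 0 -8 255; -0.045 0.275 0.01 0 0 -10 255"
}}

```text
clock: 6.4
tcp_pos: [0.4918, -0.1179, 0.1527]
tool_rot: [[0.987, 0.158, 0.002], [0.158, -0.987, -0.001], [0.001, 0.001, -1.0]]
ft_force: [0.7, 0.4, -1.0]
opening: 0.0157
grasp_force: 25.0
```

```bash
python3 - <<'E'
from h import *
go((0.467,-0.276,0.08),12.3)
E
```

```text
shift [-0.0496  0.1521  0.0728] rot [ 0.06 -0.08 -3.23]
```

{"method": "move_arm", "body": {
  "moves": "-0.016 0.05 0.015 0 0 -1 255; -0.032 0.1 0.035 0 0 -2 255; -0.05 0.149 0.055 0 0 -3 255; -0.05 0.149 0.072 0 0 -3 255; -0.05 0.149 0.072 0 0 -3 255"
}}

```text
clock: 7.02
tcp_pos: [0.4648, -0.2691, 0.0782]
tool_rot: [[0.978, 0.208, -0.003], [0.208, -0.978, 0.004], [-0.002, -0.004, -1.0]]
ft_force: [0.1, 0.9, -0.3]
opening: 0.0154
grasp_force: 25.0
```

```bash
python3 - <<'E'
from h import *
go((0.467,-0.276,0.0205),12.3)
c=capture("wrist"); save(c,"wlong")
p,uv=pts(c)
R_=np.array(sense()["tool_rot"]); t=(p-sense()["tcp_pos"])@R_
k=(abs(t[:,0])<.06)&(abs(t[:,1])<.012)&(t[:,2]<0.02)&(t[:,2]>-.03); q=t[k]; print(k.sum(), np.percentile(q,[1,50,99],axis=0).round(4).tolist())
E
```

```text
shift [0.0009 0.0074 0.0577] rot [-0.24  0.13 -0.31]
3370 [[-0.0287, -0.0112, -0.0287], [0.0071, 0.0006, -0.0086], [0.0292, 0.0113, 0.0028]]
```

{"method": "move_arm", "body": {
  "moves": "0.001 0.006 0.015 0 0 0 255; 0.001 0.006 0.03 0 0 0 255; 0.001 0.006 0.03 0 0 0 255; 0.001 0.006 0.03 0 0 0 255; 0.001 0.006 0.03 0 0 0 255"
}}

```text
clock: 7.7
tcp_pos: [0.4686, -0.2768, 0.0507]
tool_rot: [[0.978, 0.208, 0.001], [0.208, -0.978, -0.001], [0.001, 0.001, -1.0]]
ft_force: [0.9, 0.1, -0.3]
opening: 0.0155
grasp_force: 25.0
```

```bash
python3 - <<'E'
from h import *
go((0.467,-0.276,0.0203),12.3)
E
```

```text
shift [-0.0014 -0.0011  0.0303] rot [ 0.05 -0.03 -0.28]
```

{"method": "move_arm", "body": {
  "moves": "-0.0014 -0.001 0.015 0 0 0 255; -0.0014 -0.001 0.028 0 0 0 255; -0.0014 -0.001 0.0303 0 0 0 255; -0.0014 -0.001 0.0303 0 0 0 255; -0.0014 -0.001 0.0303 0 0 0 175"
}}

```text
clock: 8.32
tcp_pos: [0.4665, -0.2757, 0.0193]
tool_rot: [[0.978, 0.208, -0.0], [0.208, -0.978, 0.0], [-0.0, -0.0, -1.0]]
ft_force: [-0.0, -0.4, 0.2]
opening: 0.0237
grasp_force: 0.0
```

{"method": "move_arm", "body": {
  "moves": "0 0 0 0 0 0 175; 0 0 0 0 0 0 175; 0 0 -0.04 0 0 0 175; 0 0 -0.09 0 0 0 175; 0 0 -0.13 0 0 0 175"
}}

```text
clock: 8.95
tcp_pos: [0.467, -0.2761, 0.1519]
tool_rot: [[0.978, 0.208, 0.001], [0.208, -0.978, -0.001], [0.001, 0.001, -1.0]]
ft_force: [0.2, -0.2, -0.6]
opening: 0.029
grasp_force: 0.0
```

```bash
python3 - <<'E'
from h import *
go((0.524,0.092,0.15),-8.4)
c=capture("wrist"); save(c,"wl2")
p,uv=pts(c)
k=(p[:,2]>.0255)&(p[:,2]<.035)&(abs(p[:,0]-.49)<.1)&(abs(p[:,1]+.245)<.08); m=np.zeros((400,640),np.uint8); m[uv[k,1],uv[k,0]]=1
n,l,st,_=cv2.connectedComponentsWithStats(m)
for i in range(1,n):
    if st[i,4]>150:
        q=p[k&(l[uv[:,1],uv[:,0]]==i)]; print(st[i].tolist(),rect(q),np.median(q[:,2]).round(4))
E
```

```text
shift [ 0.1324 -0.3482  0.0015] rot [ 0.07 -0.07 20.42]
[312, 90, 19, 50, 879] [ 534.1 -261.2   43.8   16.1   12.9] 0.0289
[263, 157, 20, 60, 1009] [ 457.6 -229.1   59.6   16.4   12.3] 0.0289
[314, 158, 18, 60, 966] [ 466.6 -276.4   59.8   16.1   11.4] 0.029
```

Long bar seated (top at 29 mm, like its fixed neighbour). Now the short bar.

{"method": "move_arm", "body": {
  "moves": "0.02 -0.055 0 0 0 4 130; 0.045 -0.115 0 0 0 8 130; 0.068 -0.175 0 0 0 12 130; 0.09 -0.235 0 0 0 16 130; 0.11 -0.29 0 0 0 20.4 130"
}}

```text
clock: 9.62
tcp_pos: [0.5137, 0.031, 0.1498]
tool_rot: [[0.989, -0.148, 0.001], [-0.148, -0.989, -0.0], [0.001, 0.0, -1.0]]
ft_force: [0.4, -0.0, 0.3]
opening: 0.0452
grasp_force: 0.0
```

```bash
python3 - <<'E'
from h import *
go((0.524,0.092,0.12),-8.4)
E
```

```text
shift [ 0.0011 -0.0618  0.0298] rot [ 0.   -0.05 -0.14]
```

{"method": "move_arm", "body": {
  "moves": "0.001 -0.03 0 0 0 0 130; 0.001 -0.059 0.015 0 0 0 130; 0.001 -0.059 0.03 0 0 0 130; 0.001 -0.059 0.03 0 0 0 130; 0.001 -0.059 0.03 0 0 0 130"
}}

```text
clock: 10.25
tcp_pos: [0.5234, 0.0862, 0.12]
tool_rot: [[0.989, -0.147, 0.0], [-0.147, -0.989, -0.0], [0.0, 0.0, -1.0]]
ft_force: [-0.6, 0.0, -0.3]
opening: 0.0449
grasp_force: 0.0
```

```bash
python3 - <<'E'
from h import *
go((0.524,0.092,0.0825),-8.4)
E
```

```text
shift [-0.0002 -0.0058  0.0375] rot [ 0.01 -0.02 -0.06]
```

{"method": "move_arm", "body": {
  "moves": "0 -0.0058 0.01 0 0 0 130; 0 -0.0058 0.0375 0 0 0 130; 0 -0.0058 0.0375 0 0 0 130; 0 -0.0058 0.0375 0 0 0 255; 0 -0.0058 0.0375 0 0 0 255"
}}

```text
clock: 10.88
tcp_pos: [0.525, 0.093, 0.0835]
tool_rot: [[0.989, -0.146, 0.002], [-0.146, -0.989, -0.0], [0.002, -0.0, -1.0]]
ft_force: [0.3, -0.4, 0.0]
opening: 0.0274
grasp_force: 0.0
```

{"method": "move_arm", "body": {
  "moves": "0 0 0 0 0 0 255; 0 0 0 0 0 0 255; 0 0 -0.02 0 0 0 255; 0 0 -0.05 0 0 0 255; 0 0 -0.08 0 0 0 255"
}}

```text
clock: 11.5
tcp_pos: [0.5237, 0.0931, 0.1629]
tool_rot: [[0.989, -0.146, -0.001], [-0.146, -0.989, 0.0], [-0.001, -0.0, -1.0]]
ft_force: [0.5, -0.1, -0.0]
opening: 0.0157
grasp_force: 25.0
```

```bash
python3 - <<'E'
from h import *
go((0.524,-0.214,0.08),12.3)
E
```

```text
shift [0.0451 0.3037 0.0828] rot [-1.000e-02  5.000e-02 -2.068e+01]
```

{"method": "move_arm", "body": {
  "moves": "0.008 0.055 0 0 0 -4 255; 0.017 0.115 0 0 0 -8 255; 0.026 0.175 0 0 0 -12 255; 0.035 0.235 0.02 0 0 -16 255; 0.043 0.29 0.05 0 0 -20.6 255"
}}

```text
clock: 12.12
tcp_pos: [0.5249, -0.201, 0.1138]
tool_rot: [[0.977, 0.214, 0.003], [0.214, -0.977, -0.002], [0.002, 0.002, -1.0]]
ft_force: [0.6, -1.1, -1.5]
opening: 0.0156
grasp_force: 25.0
```

```bash
python3 - <<'E'
from h import *
go((0.524,-0.214,0.055),12.3)
E
```

```text
shift [-0.0038  0.0124  0.0589] rot [ 0.12 -0.13  0.04]
```

{"method": "move_arm", "body": {
  "moves": "-0.004 0.01 0.01 0 0 0 255; -0.004 0.012 0.03 0 0 0 255; -0.004 0.012 0.055 0 0 0 255; -0.004 0.012 0.055 0 0 0 255; -0.004 0.012 0.055 0 0 0 255"
}}

```text
clock: 12.75
tcp_pos: [0.5236, -0.2107, 0.0593]
tool_rot: [[0.977, 0.212, 0.001], [0.212, -0.977, -0.001], [0.001, 0.001, -1.0]]
ft_force: [-0.6, -0.4, -0.6]
opening: 0.0158
grasp_force: 25.0
```

```bash
python3 - <<'E'
from h import *
go((0.524,-0.214,0.0203),12.3)
c=capture("wrist"); s=sense()
p,uv=pts(c); t=(p-s["tcp_pos"])@np.array(s["tool_rot"])
k=(abs(t[:,0])<.06)&(abs(t[:,1])<.007)&(t[:,2]<0.0)&(t[:,2]>-.012); print(k.sum(), np.percentile(t[k],[1,50,99],axis=0).round(4).tolist())
E
```

```text
shift [-0.0004  0.0033  0.039 ] rot [ 0.05 -0.06 -0.05]
1884 [[-0.0225, -0.0069, -0.0109], [0.0017, -0.0, -0.0094], [0.0211, 0.0069, -0.0016]]
```

{"method": "move_arm", "body": {
  "moves": "0 0.003 0.01 0 0 0 255; 0 0.003 0.03 0 0 0 255; 0 0.003 0.039 0 0 0 255; 0 0.003 0.039 0 0 0 255; 0 0.003 0.039 0 0 0 175"
}}

```text
clock: 13.42
tcp_pos: [0.5239, -0.2141, 0.0195]
tool_rot: [[0.977, 0.212, 0.001], [0.212, -0.977, -0.0], [0.0, 0.0, -1.0]]
ft_force: [-0.0, 0.2, 0.5]
opening: 0.0238
grasp_force: 0.0
```

{"method": "move_arm", "body": {
  "moves": "0 0 0 0 0 0 175; 0 0 0 0 0 0 175; 0 0 -0.04 0 0 0 175; 0 0 -0.09 0 0 0 175; 0 0 -0.14 0 0 0 175"
}}

```text
clock: 14.05
tcp_pos: [0.5234, -0.2137, 0.1607]
tool_rot: [[0.977, 0.212, -0.0], [0.212, -0.977, 0.0], [-0.0, -0.0, -1.0]]
ft_force: [1.0, 0.2, -0.6]
opening: 0.0287
grasp_force: 0.0
```

```bash
python3 - <<'E'
from h import *
go((0.4462,0.141,0.16),169.7)
c=capture("wrist")
p,uv=pts(c)
k=(p[:,2]>.0255)&(p[:,2]<.035)&(abs(p[:,0]-.49)<.1)&(abs(p[:,1]+.245)<.08); m=np.zeros((400,640),np.uint8); m[uv[k,1],uv[k,0]]=1
n,l,st,_=cv2.connectedComponentsWithStats(m)
for i in range(1,n):
    if st[i,4]>150:
        q=p[k&(l[uv[:,1],uv[:,0]]==i)]; print(st[i].tolist(),rect(q),np.median(q[:,2]).round(4))
E
```

```text
shift [-0.0004 -0.363   0.0008] rot [-1.0000e-02 -1.0000e-02 -1.5748e+02]
[361, 163, 19, 43, 693] [ 534.4 -260.3   43.2   16.3   12. ] 0.0289
[316, 164, 17, 43, 682] [ 523.5 -215.4   43.3   15.9   11.8] 0.0289
[316, 220, 16, 53, 792] [ 457.6 -229.2   60.3   15.6   11.9] 0.0289
[361, 221, 17, 21, 191] [ 485.5 -271.7   21.    16.5   11.2] 0.0288
```

Both bars are seated at the right height. On to the tongue, with a half turn so the wrist camera faces away from the opening flap.

{"method": "move_arm", "body": {
  "moves": "0 -0.05 0 0 0 -10 140; 0 -0.1 0 0 0 -20.5 140; 0 -0.155 0 0 0 -31 140; 0 -0.21 0 0 0 -41.5 140; 0 -0.265 0 0 0 -52 140"
}}

```text
clock: 14.72
tcp_pos: [0.467, 0.0467, 0.1593]
tool_rot: [[0.43, 0.903, 0.001], [0.903, -0.43, 0.0], [0.0, 0.001, -1.0]]
ft_force: [0.7, 0.7, -0.0]
opening: 0.0414
grasp_force: 0.0
```

{"method": "move_arm", "body": {
  "moves": "0 0 0 0 0 -10 140; 0 0 0 0 0 -20.5 140; 0 0 0 0 0 -31 140; 0 0 0 0 0 -41.5 140; 0 0 0 0 0 -52 140"
}}

```text
clock: 15.35
tcp_pos: [0.4675, 0.0451, 0.1591]
tool_rot: [[-0.447, 0.894, 0.0], [0.894, 0.447, -0.0], [-0.0, 0.0, -1.0]]
ft_force: [0.3, -0.3, -0.2]
opening: 0.0413
grasp_force: 0.0
```

```bash
python3 - <<'E'
from h import *
go((0.4462,0.141,0.16),169.7); print(sense()["q"])
E
```

```text
shift [ 0.0953  0.0238 -0.0009] rot [ 0.000e+00  1.000e-02 -5.313e+01]
[-9.27557839e+00 -3.96344233e+00  1.11457406e+02 -6.84564153e-05
  7.24964934e+01 -3.58437591e+01]
```

{"method": "move_arm", "body": {
  "moves": "0.019 0.005 0 0 0 -10.6 140; 0.038 0.01 0 0 0 -21.2 140; 0.057 0.0143 0 0 0 -31.8 140; 0.076 0.019 0 0 0 -42.4 140; 0.0953 0.0238 0 0 0 -53 140"
}}

```text
clock: 15.98
tcp_pos: [0.4466, 0.1417, 0.1592]
tool_rot: [[-0.983, 0.181, 0.0], [0.181, 0.983, 0.0], [-0.0, 0.0, -1.0]]
ft_force: [-0.5, -0.5, 0.2]
opening: 0.0417
grasp_force: 0.0
```

```bash
python3 - <<'E'
from h import *
go((0.4462,0.141,0.0555),169.7)
c=capture("wrist"); save(c,"wt")
p,uv=pts(c); u=np.array([np.cos(np.radians(10.3)),-np.sin(np.radians(10.3))]); v=np.array([-u[1],u[0]])
d=p[:,:2]-[.583,.1165]; a=d@u; b=d@v
k=(p[:,2]>.07)&(p[:,2]<.085)&(a>-.165)&(a<-.118)&(abs(b)<.03)
print(k.sum(),np.percentile(a[k],[1,99]),np.percentile(b[k],[1,50,99]),np.median(p[k][:,2]))
k=(p[:,2]>.07)&(p[:,2]<.085)&(abs(b)<.1)&(abs(b)>.03)&(a<-.02); print(k.sum(),np.percentile(a[k],[1]),np.percentile(b[k],[1,99]))
E
```

```text
shift [ 0.0003 -0.0008  0.1037] rot [ 0.    0.02 -0.13]
607 [-0.14885033 -0.1185874 ] [-0.00631288  0.00056396  0.00742137] 0.07831994113988366
1590 [-0.10911207] [-0.06883061  0.06893897]
```

{"method": "move_arm", "body": {
  "moves": "0 -0.001 0.04 0 0 0 140; 0 -0.001 0.08 0 0 0 140; 0 -0.001 0.1037 0 0 0 140; 0 -0.001 0.1037 0 0 0 255; 0 -0.001 0.1037 0 0 0 255",
  "grip_force": 10
}}

```text
clock: 16.65
tcp_pos: [0.4475, 0.14, 0.0567]
tool_rot: [[-0.982, 0.188, 0.002], [0.188, 0.982, 0.0], [-0.002, 0.0, -1.0]]
ft_force: [0.0, -0.6, 0.5]
opening: 0.0239
grasp_force: 0.0
```

{"method": "move_arm", "body": {
  "moves": "0 0 0 0 0 0 255; 0 0 0 0 0 0 255; -0.0007 0 -0.0139 0 0 0 255; -0.0028 0 -0.0276 0 0 0 255; -0.0062 0 -0.0411 0 0 0 255"
}}

```text
clock: 17.27
tcp_pos: [0.4539, 0.1406, 0.0984]
tool_rot: [[-0.982, 0.188, 0.004], [0.188, 0.982, 0.003], [-0.003, 0.004, -1.0]]
ft_force: [2.6, 6.0, -2.0]
opening: 0.0135
grasp_force: 10.0
```

{"method": "move_arm", "body": {
  "moves": "-0.0048 0 -0.013 0 0 0 255; -0.0108 0 -0.0255 0 0 0 255; -0.0221 0.0002 -0.043 0 0 0 255; -0.036 0.0003 -0.0586 0 0 0 255; -0.0519 0.0005 -0.072 0 0 0 255"
}}

```text
clock: 17.9
tcp_pos: [0.5042, 0.1315, 0.1703]
tool_rot: [[-0.982, 0.187, 0.001], [0.187, 0.982, 0.004], [-0.001, 0.004, -1.0]]
ft_force: [1.2, 5.7, -3.6]
opening: 0.0142
grasp_force: 10.0
```

{"method": "move_arm", "body": {
  "moves": "-0.0178 0.0002 -0.0108 0 0 0 255; -0.0371 0.0004 -0.0188 0 0 0 255; -0.0505 0.0005 -0.0225 0 0 0 255; -0.0642 0.0006 -0.0249 0 0 0 255; -0.078 0.0007 -0.0259 0 0 0 255"
}}

```text
clock: 18.52
tcp_pos: [0.5813, 0.1174, 0.1965]
tool_rot: [[-0.982, 0.187, 0.002], [0.187, 0.982, 0.003], [-0.002, 0.003, -1.0]]
ft_force: [-1.1, 4.9, 2.3]
opening: 0.0138
grasp_force: 10.0
```

{"method": "move_arm", "body": {
  "moves": "-0.0097 0 0.0002 0 0 0 255; -0.0208 0.0002 0.0012 0 0 0 255; -0.0208 0.0002 0.0012 0 0 0 255; -0.0208 0.0002 0.0012 0 0 0 140; -0.0208 0.0002 0.0012 0 0 0 140"
}}

```text
clock: 19.15
tcp_pos: [0.601, 0.1118, 0.1936]
tool_rot: [[-0.982, 0.187, 0.0], [0.187, 0.982, -0.001], [-0.0, -0.001, -1.0]]
ft_force: [0.0, 0.0, -0.4]
opening: 0.032
grasp_force: 0.0
```

{"method": "move_arm", "body": {
  "moves": "0 0 -0.03 0 0 0 140; 0 0 -0.07 0 0 0 140; 0.03 0 -0.1 0 0 0 140; 0.07 0 -0.1 0 0 0 140; 0.11 0 -0.1 0 0 0 140"
}}

```text
clock: 19.77
tcp_pos: [0.4919, 0.1325, 0.2938]
tool_rot: [[-0.982, 0.188, 0.001], [0.188, 0.982, -0.0], [-0.001, -0.0, -1.0]]
ft_force: [-0.6, 0.8, 0.4]
opening: 0.0415
grasp_force: 0.0
```

```bash
python3 - <<'E'
from h import *
c=capture("wrist"); save(c,"wopen")
p,uv=pts(c); u=np.array([np.cos(np.radians(10.3)),-np.sin(np.radians(10.3))]); v=np.array([-u[1],u[0]])
d=p[:,:2]-[.583,.1165]; a=d@u; b=d@v
k=(p[:,2]>.058)&(p[:,2]<.068)&(a>-.1)&(a<-.03)&(abs(b)<.05)
print(k.sum(),rect(p[k]),np.percentile(a[k],[2,98]),np.percentile(b[k],[2,50,98]),np.median(p[k][:,2]))
k=(p[:,2]>.1)&(a>-.03)&(a<.08)&(abs(b)<.09)&(p[:,2]<.24); q=p[k]
print(k.sum()); 
if k.sum()>50:
    f=np.polyfit(q[:,2],a[k],1); print("flap angle",np.pi/2+np.arctan(f[0]))
c=capture("top"); p,uv=pts(c); d=p[:,:2]-[.583,.1165]; a=d@u; b=d@v; k=(p[:,2]>.1)&(a>-.03)&(a<.08)&(abs(b)<.08)&(p[:,2]<.24)
print(k.sum(),np.percentile(a[k],[5,50,95]),np.percentile(p[k][:,2],[5,50,95]))
go((.519,.128,.2),169.7)
E
```

```text
318 [519.5 128.6  54.9   9.4 -10.9] [-0.09139145 -0.03763608] [-4.30346221e-03 -2.77175886e-06  5.19821143e-03] 0.0638041249122574
3747
flap angle 1.6779518865789862
453 [0.00183548 0.00731694 0.01404722] [0.11111535 0.15905518 0.21267874]
shift [-0.0294  0.0002  0.0934] rot [-0.02 -0.05 -0.42]
```

View pics/wopen.png

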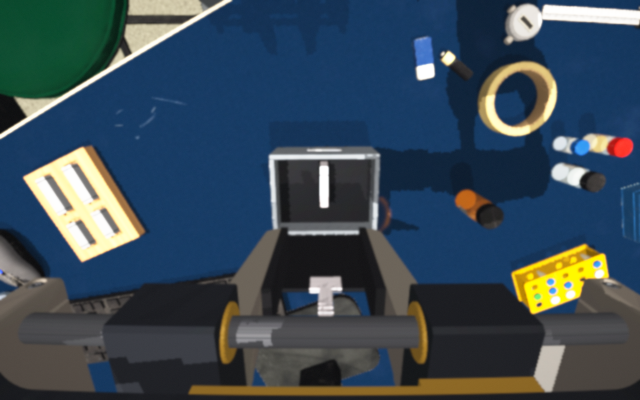

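The flap stands open (1.68 rad) and the plate is visible in its slot at (323,185) px, centre (0.5195, 0.1286).

{"method": "move_arm", "body": {
  "moves": "-0.0297 0 0.03 0 0 0 140; -0.0297 0 0.08 0 0 0 140; -0.0297 0 0.13 0 0 0 140; -0.0297 0 0.17 0 0 0 140; -0.0297 0 0.19 0 0 0 140"
}}

```text
clock: 20.5
tcp_pos: [0.5211, 0.1266, 0.1004]
tool_rot: [[-0.982, 0.188, -0.004], [0.188, 0.982, -0.001], [0.004, -0.001, -1.0]]
ft_force: [-0.2, 0.7, 0.2]
opening: 0.041
grasp_force: 0.0
```

```bash
python3 - <<'E'
from h import *
go((.5195,.1286,.0445),169.1)
E
```

```text
shift [0.0018 0.0018 0.0559] rot [-0.07 -0.21  0.09]
```

{"method": "move_arm", "body": {
  "moves": "0.001 0.0015 0.02 0 0 0 140; 0.001 0.0015 0.04 0 0 0 140; 0.001 0.0015 0.05 0 0 0 140; 0.001 0.0015 0.055 0 0 0 140; 0.001 0.0015 0.055 0 0 0 140"
}}

```text
clock: 21.12
tcp_pos: [0.5217, 0.1287, 0.0485]
tool_rot: [[-0.982, 0.187, 0.0], [0.187, 0.982, -0.0], [-0.0, -0.0, -1.0]]
ft_force: [-0.0, 0.7, -0.2]
opening: 0.0414
grasp_force: 0.0
```

{"method": "move_arm", "body": {
  "moves": "0 0 0 0 0 0 255; 0 0 0 0 0 0 255; 0 0 0 0 0 0 255; 0 0 0 0 0 0 255; 0 0 0 0 0 0 255",
  "grip_force": 25
}}

```text
clock: 21.75
tcp_pos: [0.5215, 0.1289, 0.0486]
tool_rot: [[-0.982, 0.187, 0.0], [0.187, 0.982, 0.0], [-0.0, 0.0, -1.0]]
ft_force: [0.4, -0.3, 1.4]
opening: 0.0098
grasp_force: 25.0
```

{"method": "move_arm", "body": {
  "moves": "0 0 -0.01 0 0 0 255; 0 0 -0.03 0 0 0 255; 0 0 -0.06 0 0 0 255; 0 0 -0.09 0 0 0 255; 0 0 -0.12 0 0 0 255"
}}

```text
clock: 22.38
tcp_pos: [0.5212, 0.1288, 0.1698]
tool_rot: [[-0.982, 0.187, 0.0], [0.187, 0.982, -0.0], [-0.0, 0.0, -1.0]]
ft_force: [1.3, -0.7, -0.6]
opening: 0.0095
grasp_force: 25.0
```

{"method": "move_arm", "body": {
  "moves": "0 0 -0.03 0 0 0 255; 0.02 0 -0.06 0 0 0 255; 0.05 0 -0.08 0 0 0 255; 0.08 0 -0.09 0 0 0 255; 0.1 0 -0.09 0 0 0 255"
}}

```text
clock: 23.0
tcp_pos: [0.4225, 0.1478, 0.2599]
tool_rot: [[-0.982, 0.187, 0.003], [0.187, 0.982, 0.0], [-0.002, 0.001, -1.0]]
ft_force: [1.0, -0.5, -1.0]
opening: 0.0098
grasp_force: 25.0
```

{"method": "move_arm", "body": {
  "moves": "0 0 0 0 0 8 255; 0 0 0 0 0 16 255; 0 0 0 0 0 24 255; 0 0 0 0 0 32 255; 0 0 0 0 0 40 255"
}}

```text
clock: 23.62
tcp_pos: [0.423, 0.1475, 0.2588]
tool_rot: [[-0.629, 0.778, 0.0], [0.778, 0.629, -0.0], [-0.0, 0.0, -1.0]]
ft_force: [-0.2, -0.5, -1.4]
opening: 0.0098
grasp_force: 25.0
```

{"method": "move_arm", "body": {
  "moves": "0 0 0 0 0 8 255; 0 0 0 0 0 16 255; 0 0 0 0 0 24 255; 0 0 0 0 0 32 255; 0 0 0 0 0 39 255"
}}

```text
clock: 24.25
tcp_pos: [0.423, 0.1475, 0.2588]
tool_rot: [[0.0, 1.0, 0.0], [1.0, -0.0, -0.0], [-0.0, 0.0, -1.0]]
ft_force: [-0.1, 0.1, -0.8]
opening: 0.0098
grasp_force: 25.0
```

{"method": "move_arm", "body": {
  "moves": "0 0 0 0 0 0 255; 0 0 0 0 0 0 255; 0 0 0 0 0 0 255; 0 0 0 0 0 0 255; 0 0 0 0 0 0 255"
}}

```text
clock: 24.88
tcp_pos: [0.4231, 0.1476, 0.2583]
tool_rot: [[-0.004, 1.0, -0.0], [1.0, 0.004, 0.0], [0.0, -0.0, -1.0]]
ft_force: [-0.3, 0.1, -0.2]
opening: 0.0099
grasp_force: 25.0
```

```bash
python3 - <<'E'
from h import *
s=sense(); print(s["tcp_pos"],s["tool_rot"],s["grasp_force"])
c=capture("side"); cv2.imwrite("pics/end.png",cv2.resize(c["image"][120:320,150:400,::-1],None,fx=3,fy=3))
p,uv=pts(c); u=np.array([np.cos(np.radians(10.3)),-np.sin(np.radians(10.3))]); v=np.array([-u[1],u[0]])
d=p[:,:2]-[.583,.1165]; a=d@u; b=d@v; k=(p[:,2]>.1)&(a>-.03)&(a<.08)&(abs(b)<.08)&(p[:,2]<.18)
f=np.polyfit(p[k][:,2],a[k],1); print("flap",k.sum(),np.pi/2+np.arctan(f[0]))
t=p-s["tcp_pos"]; k=(abs(t[:,0])<.04)&(abs(t[:,1])<.04)&(t[:,2]<-.005)&(t[:,2]>-.08); q=p[k]; print(k.sum(),np.percentile(q,[2,50,98],axis=0).round(3).tolist(),rect(q))
c=capture("top"); p,_=pts(c); k=(p[:,2]>.026)&(p[:,2]<.035)&(abs(p[:,0]-.49)<.08)&(abs(p[:,1]+.245)<.06); print(k.sum())
E
```

```text
[0.42312802 0.1475615  0.25833257] [[-4.10984365e-03  9.99991549e-01 -1.04962214e-04]
 [ 9.99991554e-01  4.10984521e-03  1.46644351e-05]
 [ 1.50956897e-05 -1.04901059e-04 -9.99999994e-01]] 24.96002286672592
flap 1516 1.6824127810699279
311 [[0.417, 0.124, 0.218], [0.42, 0.155, 0.235], [0.427, 0.178, 0.252]] [420.7 151.   57.5  11.4  86.3]
327
```

View pics/end.png

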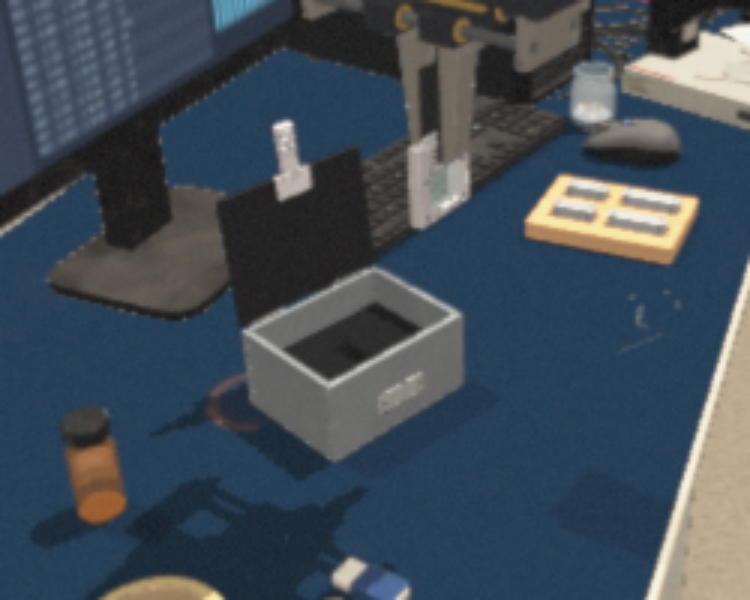

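The view shows the plate held upright at (440,190) with a broad face to the robot, the flap open, all four bars in the tray at (612,205), and the bystanders in place. I'm handing in the job.

```bash
python3 -c "
from cell import finish_job; print(finish_job())"
```

```text
the job is handed in; nothing more can be done
None
```

I handed the job in at about 25 s: both bars seated in their pockets, flap open at 1.68 rad, and the plate held upright with its lower edge about 0.216 m above the desk and a broad face to the robot; no verdict was returned.

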